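# Bed a flat-sided porcelain dish against the alignment bar

### The job

Turn the white porcelain dish on its spindle (a fingertip in one of its compartments will do), without lifting it off, until its flat side (blue line) faces the alignment bar with the orange strip; then slide it up so that the flat lies flush along the strip and press it there for a moment with about 10 newtons. Porcelain chips: the dish must never bear on the strip with more than 15 newtons. Let go and leave the dish at rest, flat still flush on the strip, with nothing else on the bench knocked about.

Things in the scene. Friction and masses are not known exactly. Their poses are not given: they have to be found in the camera images.
- jig: Green steel fixture fixed to the bench, base plate 300 x 200 x 12 mm (x -125..175, y -100..100 mm). Origin on the bench top under the spindle's starting place; +x (level) points to the alignment bar and is the carriage's travel, +y along the bar, z up. The beam of the bar stands across it, its face 124 mm from the origin, its top 46 mm above the bench.
- carriage (a joint): Carriage that bears the spindle (pin 11 mm thick, ending 41 mm above the bench) and a black slick pad (45 mm radius) on which the dish lies. About 0 at the start, grows to 0.050 m as it slides along the fixture's +x to the bar. Pushed that way it drags with about 6.5 N and stays where it is left; a weak spring (1.5 N) then keeps the dish on the strip.
- align_bar: Alignment bar: dark steel beam fixed to the fixture, axes as the fixture, carrying an orange strip (150 mm along y, 30 to 58 mm above the bench) for the flat to lie on. Origin on the beam's front face, at bench height. The strip's face stands 11 to 27 mm in front of it, towards the dish: set by screws anew each time and not measured. Strip stiffly sprung: yields 1 mm for each 16 N, at most 4 mm.
- dish: White porcelain dish, about 0.45 kg, 26 mm high, round, radius 90 mm, with one flat side 102 mm long, 74 mm from the centre, blue line on top. Origin: centre of its underside, 28 mm above the bench; x axis points square to the flat, z up. Lies loose over the spindle (14 mm hole), turns freely, at the start clear of the bar. It turns square by itself when pressed straight on the strip, without side drag.
- pocket (a point): Floor of the compartment behind the flat, on the dish's x axis 43 mm from its centre, 6 mm above its underside. Walls 6 mm thick, 26 mm high; flat wall's inner face 68 mm from the centre. Four ribs, 6 mm thick, tops 24 mm above the underside, run from centre to wall at 45, 135, 225, 315 degrees from the x axis: a shut fingertip in here can push a rib round, and the flat wall outwards.
- dish_flat (a point): Middle of the outer face of the dish's flat side, half-way up (13 mm above the dish's underside).
- mug: White mug, 80 mm wide, 90 mm high, origin under its centre. A bystander.
- bowl: Blue bowl, 124 mm wide, 55 mm high, origin under its centre. A bystander.
- saucer: White saucer, 150 mm wide, 18 mm high, origin under its centre. A bystander.
- jar_lid: White porcelain jar lid, 90 mm wide, 42 mm high, origin under its centre. A bystander.
- file: Flat steel file with wooden handle, 250 mm long along its x, 18 mm high, lying beside the fixture. A bystander.
- brush: Dusting brush lying along its x, up to 40 mm high, beside the fixture. A bystander.
- rub_block: Grey rubbing block, 80 x 45 x 30 mm, origin under its centre. A bystander.

How it is judged:
By the outcome, as a careful person would: the job done as asked, in the order asked, and still so for the second after the job is handed in, with the robot touching nothing.
It also fails if it takes over 67 s, if anything falls off the work surface, if the arm or the gripper's body presses on something with over 40 N, if the wrist force passes 120 N, or if a joint passes its speed limit or range.

### The arm

A 6-joint arm with a two-finger parallel gripper is mounted at the origin on the work surface. World frame = base frame: x ahead of the robot, y to its left, z up, the work surface at z = 0. Lengths are in m, angles in rad, forces in N, time in s.
With the tool pointing down it reaches from about 0.35 to 0.775 m from the base axis. Payload 5.5 kg.
Tool frame: the origin (TCP) lies between the finger pads; the fingertips stand 19 mm ahead of it and the grasp point (between the pads) is the TCP; z points along the fingers, x is the direction in which the jaws open and shut, and the axes are right-handed (so a half turn about z gives the same grasp; the last joint's range is limited). The gripper opens to 85 mm and grips with 20 to 120 N. Pads are 22 mm wide; open, the fingers measure 114 mm over their backs; the gripper's body (76 mm by 85 mm) begins 54 mm behind the grasp point. The pads swing forward as they close: fully open they stand 13 mm farther back than shut.
Start: joints at [1.095, 0.313, 0.046, 1.304, 0, 1.431], TCP at [0.19, 0.543, 0.25] pointing down, gripper open.
Joint ranges: [-2.76, 2.76], [-0.86, 1.69], [-1.03, 1.26], [-2.2, 2.34], [-1.47, 1.5], [-3.14, 3.14]. Speed limits (rad/s): [2.57, 2.57, 3.14, 3.14, 3.14, 3.14].

### API

Orientations are given as a unit quaternion [w, x, y, z].
In Python, from workcell import env gives the robot as it stands. The module is installed in compiled form; this text tells all that it offers.
- The arm moves only by the tool carry_out, never from a script. Its argument "steps" is a list of rows, each a list of 7 numbers: the gripper command: -1 is shut, 1 is fully open, values between are in proportion, then the shift along the tool's x, y, z in m, then the turn, a rotation vector about the tool's x, y, z in rad. A call has 1 to 20 rows; each row shifts and turns the commanded pose from where the row before left it, along the tool's axes as they then stand; what a row does not reach is not made up. A row lasts 1/8 s, in which the tool goes at most 62.5 mm and 10.7 degrees, less where a joint would pass 70% of its speed; a pose out of reach is approached as far as the arm can. A call with a gripper value outside its range is refused whole. The fingers move at their own pace and stop on an object; "grip_force" is the grip in N (left out, the last holds). Time passes only in rows, so rows that do not move let the fingers close. It gives the time, the measured TCP pose, the force and the opening at its end, in the units of the state.
- env.get_state(): the state, without advancing time (a new reading comes with each control period).
- env.read_camera(name): name is "side" or "top"; returns a dict with "color" (400x640x3 uint8, red, green, blue), "K" (3x3 intrinsics, pixels), "R" (3x3) and "t" (3): a world point X has camera coordinates R X + t. Camera axes: x right, y down, z forward; pixel columns grow to the right and rows downward; lengths in m; the calibration is good to about 2 mm. A picture is of the moment at which its call begins. There is no depth.
- env.hand_in(): hands the job in, once; it reports no verdict.
The state is a dict: "clock": time; "joint_pos": joint angles; "qvel": joint speeds; "tau": joint torques, N m; "tcp_pos": TCP position; "orientation": TCP orientation; "wrist_force": force on the tool from outside, world axes, zero at the start; "ft_torque": the same for the moment, N m; "finger_gap": finger opening in m.
Only numpy, scipy, OpenCV 4.12 (cv2) and the standard library are available. Lean on these libraries where they do the work, as an engineer would, in place of code of your own. Each camera call takes 0.05 s, during which the arm holds its last target. There are 200 camera calls.

## Working session

There is one attempt and no reset: what is moved stays moved. The work goes in short steps, Python scripts to look and compute and a tool call to move; the robot and the scene stay as the last step left them, time stands still between calls to the robot, and variables do not carry over. Pictures are saved under pics/ and viewed, about 8 in all and at most 12, crops included, and the job is handed in when it is done.

Besides the shell and the picture viewer there is one more tool, called after "Request:" in YAML: its name, and indented under it one key for each argument. carry_out: Moves the arm, as the interface text tells. Its arguments: {"type":"object","properties":{"steps":{"type":"array","items":{"type":"array","items":{"type":"number"}}},"grip_force":{"type":"number"}},"required":["steps"]}

```bash
mkdir -p pics; python3 - <<'E'
from workcell import env
import cv2,numpy as np
s=env.get_state()
for k in ("clock","tcp_pos","orientation","wrist_force","finger_gap"): print(k,s[k])
for n in("top","side"):
    r=env.read_camera(n); cv2.imwrite(f"pics/{n}0.png",r["color"][:,:,::-1]); np.savez(n+"0.npz",**r)
    print(n,np.round(r["K"],1).tolist(),np.round(r["R"],3).tolist(),np.round(r["t"],3).tolist())
E
```

```text
clock 0.0
tcp_pos [0.18925399 0.54243045 0.24937874]
orientation [ 4.38400999e-04  8.15332948e-01  5.78991609e-01 -8.41485588e-04]
wrist_force [-0.19640184  0.68079245 -0.57541116]
finger_gap 0.08516679557309478
top [[511.5, 0.0, 322.9], [0.0, 511.5, 206.0], [0.0, 0.0, 1.0]] [[-0.019, -1.0, -0.011], [-0.995, 0.02, -0.098], [0.098, 0.009, -0.995]] [0.004, 0.578, 1.574]
side [[462.8, 0.0, 320.7], [0.0, 462.8, 199.1], [0.0, 0.0, 1.0]] [[0.957, -0.289, -0.023], [-0.183, -0.54, -0.822], [0.225, 0.79, -0.57]] [-0.569, 0.132, 1.197]
```

View pics/top0.png

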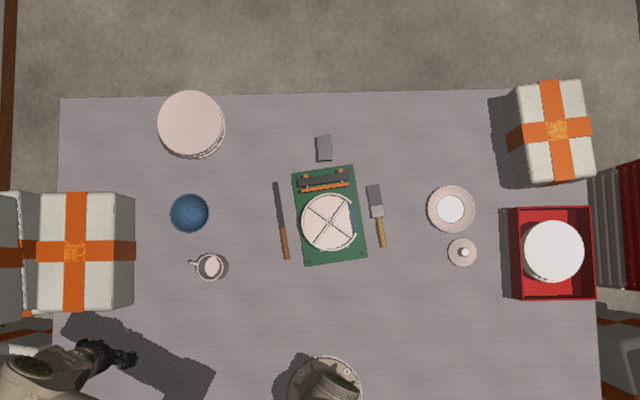

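View pics/side0.png

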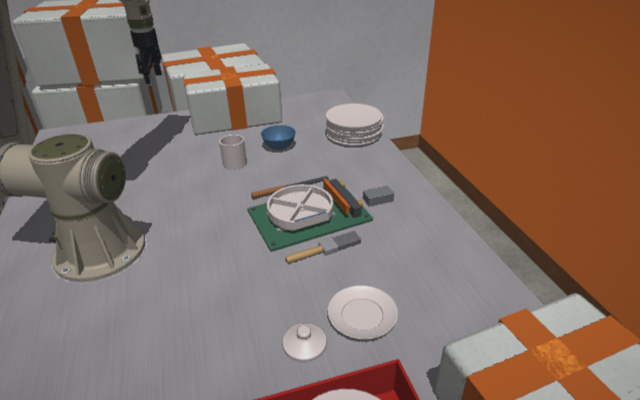

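The top view shows the jig at about (330,215) with its bar up the picture, towards +x. The dish is centred at about (328,222), and its flat (blue line) faces right at about (352,220), towards -y. So the dish needs about +90° about z. Now I'll measure.

```bash
cat > h.py <<'E'
import cv2,numpy as np
def load(n): return dict(np.load(n))
def ray(c,uv,z):
    uv=np.atleast_2d(uv).astype(float)
    d=(np.linalg.inv(c["K"])@np.c_[uv,np.ones(len(uv))].T).T@c["R"]
    o=-c["R"].T@c["t"]; return o+d*((z-o[2])/d[:,2])[:,None]
def proj(c,X):
    p=(np.atleast_2d(X)@c["R"].T+c["t"])@c["K"].T; return p[:,:2]/p[:,2:]
def mask(c,h0,h1,s,v,box,vmax=255):
    m=cv2.inRange(cv2.cvtColor(c["color"],cv2.COLOR_RGB2HSV),(h0,s,v),(h1,255,vmax))
    k=np.zeros_like(m); x0,y0,x1,y1=box; k[y0:y1,x0:x1]=m[y0:y1,x0:x1]; return k
def pts(m): return np.argwhere(m)[:,::-1]
E
python3 - <<'E'
from h import *
c=load("top0.npz"); box=(285,160,372,272)
g=mask(c,60,90,90,30,box); w=ray(c,pts(g),0.012)[:,:2]
r=cv2.minAreaRect((w*1000).astype(np.float32)); print("jig rect mm",r); print(cv2.boxPoints(r))
o=mask(c,5,18,150,120,(290,172,360,200)); p=ray(c,pts(o),0.058)
print("orange n",len(p),p.mean(0)); q=cv2.minAreaRect((p[:,:2]*1000).astype(np.float32)); print(q)
b=mask(c,105,130,60,40,box); p=ray(c,pts(b),0.054); print("blue n",len(p),p.mean(0)); print(cv2.fitLine((p[:,:2]*1000).astype(np.float32),cv2.DIST_L2,0,.01,.01).ravel())
hsv=cv2.cvtColor(c["color"],cv2.COLOR_RGB2HSV)
wm=cv2.inRange(hsv,(0,0,150),(25,60,255)); k=np.zeros_like(wm);k[188:255,297:362]=wm[188:255,297:362]
cs=max(cv2.findContours(k,0,1)[0],key=cv2.contourArea); p=ray(c,cs[:,0],0.054)[:,:2]*1000
print("dish circ",cv2.minEnclosingCircle(p.astype(np.float32)))
im=c["color"][150:280,270:390,::-1]; cv2.imwrite("pics/crop0.png",cv2.resize(im,None,fx=5,fy=4.6,interpolation=cv2.INTER_NEAREST)[:600])
E
```

```text
jig rect mm ((552.68408203125, -24.6494140625), (294.42999267578125, 192.89027404785156), 7.894505500793457)
[[ 393.6176    50.66176]
 [ 420.11102 -140.40042]
 [ 711.75055  -99.96059]
 [ 685.25714   91.10159]]
orange n 178 [ 0.63636153 -0.00869532  0.058     ]
((654.285400390625, -10.751846313476562), (51.5966796875, 147.4498748779297), 7.018674373626709)
blue n 46 [ 0.53800096 -0.09797042  0.054     ]
[ 9.9070841e-01  1.3600291e-01  5.3800098e+02 -9.7970413e+01]
dish circ ((527.4635009765625, -28.144699096679688), 90.56624603271484)
```

View pics/crop0.png

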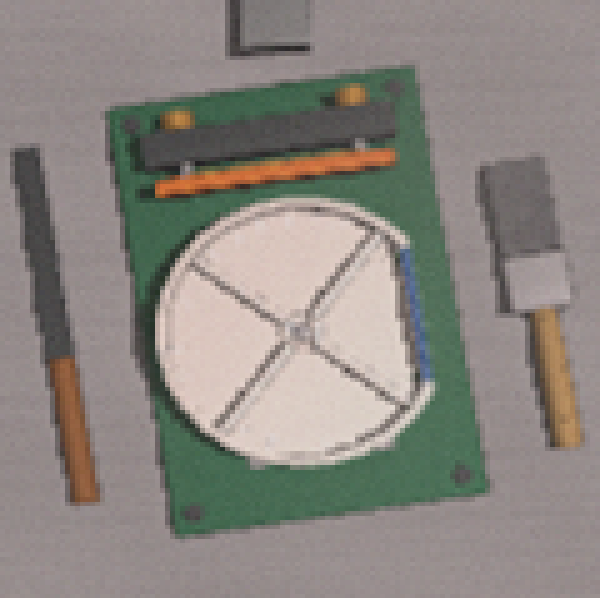

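The crop shows the flat at the right (blue line from (402,250) to (430,380)), with the ribs 45° off it. The orange strip runs (155,190) to (395,157). The rectangle fits agree:
- **Jig:** yaw about 7.9°, origin (0.528, -0.028).
- **Dish:** centre at the same place, radius 90.6 mm against 90 given.
- **Flat:** normal at -82°, so the turn needed is +90°.

Plan: use a shut tip with tool x along jig y and tool y along jig x, so moves are directly in jig axes.

```bash
cat >> h.py <<'E'
from scipy.spatial.transform import Rotation as Ro
YAW=np.radians(7.9); J0=np.array([.5277,-.0281])
B=np.array([[np.cos(YAW),-np.sin(YAW)],[np.sin(YAW),np.cos(YAW)]])
j2w=lambda p:J0+B@np.asarray(p); w2j=lambda p:(np.asarray(p)[...,:2]-J0)@B
def where(s):
    q=s["orientation"]; R=Ro.from_quat([*q[1:],q[0]]).as_matrix()
    print("t",round(s["clock"],2),"tcp jig mm",np.round(w2j(s["tcp_pos"])*1000,1),"z",round(s["tcp_pos"][2]*1000,1),
     "xhead-97.9:",round(np.degrees(np.arctan2(R[1,0],R[0,0])-YAW)-90,2),"toolz",np.round(R[:,2],4),"Fjig",np.round(np.r_[np.array(s["wrist_force"][:2])@B,s["wrist_force"][2]],2))
    return R
E
python3 - <<'E'
from h import *
from workcell import env
c=load("top0.npz"); s=env.get_state(); R=where(s)
t=np.r_[j2w([0,-.043]),.15]-s["tcp_pos"]
a=-np.radians(97.9-np.degrees(np.arctan2(R[1,0],R[0,0]))); print("turn tool z",a)
print("shift after turn",np.round(t@(R@Ro.from_rotvec([0,0,a]).as_matrix()),4))
o=mask(c,5,16,170,120,(290,172,360,200)); p=w2j(ray(c,pts(o),.058))*1000
p=p[p[:,0]<118]; print("strip jig x pct",np.percentile(p[:,0],[1,5,50,95,99]),"y",p[:,1].min(),p[:,1].max(),"slope",np.polyfit(p[:,1],p[:,0],1))
E
```

```text
t 0.1 tcp jig mm [-256.7  611.7] z 249.5 xhead-97.9: -27.14 toolz [-8.0e-04 -1.4e-03 -1.0e+00] Fjig [-0.47  0.35 -0.33]
turn tool z -0.4737642371565097
shift after turn [-0.6546  0.2568  0.1001]
strip jig x pct [103.02759245 103.52303835 108.21312777 111.9033353  112.4257832 ] y -70.60390790331151 73.41826432680699 slope [-1.09595107e-02  1.08222866e+02]
```

Request:
carry_out:
  steps:
    - [-1,0,0,0,0,0,-0.158]
    - [-1,0,0,0,0,0,-0.158]
    - [-1,0,0,0,0,0,-0.158]
    - [-1,-0.0545,0.0214,0,0,0,0]
    - [-1,-0.0545,0.0214,0,0,0,0]
    - [-1,-0.0545,0.0214,0,0,0,0]
    - [-1,-0.0545,0.0214,0,0,0,0]
    - [-1,-0.0545,0.0214,0,0,0,0]
    - [-1,-0.0545,0.0214,0,0,0,0]
    - [-1,-0.0545,0.0214,0,0,0,0]
    - [-1,-0.0545,0.0214,0,0,0,0]
    - [-1,-0.0545,0.0214,0,0,0,0]
    - [-1,-0.0545,0.0214,0,0,0,0]
    - [-1,-0.0545,0.0214,0,0,0,0]
    - [-1,-0.0545,0.0214,0,0,0,0]
    - [-1,0,0,0.05,0,0,0]
    - [-1,0,0,0.05,0,0,0]
    - [-1,0,0,0,0,0,0]

```text
clock: 2.35
tcp_pos: [0.5303, -0.0687, 0.1462]
orientation: [-0.004, 0.657, 0.754, -0.002]
wrist_force: [-0.3, -0.3, 0.1]
finger_gap: -0.0002
```

```bash
cat > look.py <<'E'
import sys
from h import *
from workcell import env
n,view,x0,y0,x1,y1,f=sys.argv[1],sys.argv[2],*map(int,sys.argv[3:8])
R=where(env.get_state())
c=env.read_camera(view); np.savez(n+".npz",**c)
cv2.imwrite(f"pics/{n}.png",cv2.resize(c["color"][y0:y1,x0:x1,::-1],None,fx=f,fy=f,interpolation=cv2.INTER_CUBIC))
E
python3 look.py s1 side 220 120 400 260 4
```

```text
t 2.35 tcp jig mm [ -3.  -40.6] z 146.2 xhead-97.9: -0.01 toolz [-0.0094  0.0028 -1.    ] Fjig [-0.31 -0.27  0.13]
```

View pics/s1.png

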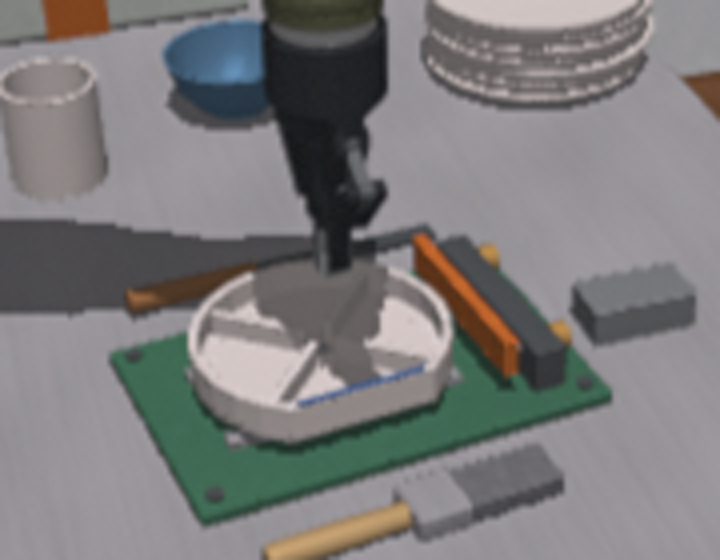

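The side view shows the shut tip (about (330,265) in the crop) above the dish. The flat's compartment is at lower right, near (375,365), and the tip's bearing is consistent with that once the height is allowed for. I'll go down part way and let it settle.

Request:
carry_out:
  steps:
    - [-1,-0.002,0.003,0.03,0,0,0]
    - [-1,0,0,0.03,0,0,0]
    - [-1,0,0,0,0,0,0]
    - [-1,0,0,0,0,0,0]
    - [-1,0,0,0,0,0,0]

```text
clock: 3.02
tcp_pos: [0.5387, -0.0713, 0.0925]
orientation: [0.002, 0.657, 0.754, 0.001]
wrist_force: [0.7, 0.5, -0.2]
finger_gap: -0.0003
```

```bash
python3 look.py t1 top 270 150 390 280 4
```

```text
t 3.02 tcp jig mm [  4.9 -44.3] z 92.5 xhead-97.9: 0.03 toolz [ 3.5e-03 -9.0e-04 -1.0e+00] Fjig [ 0.73  0.41 -0.18]
```

View pics/t1.png

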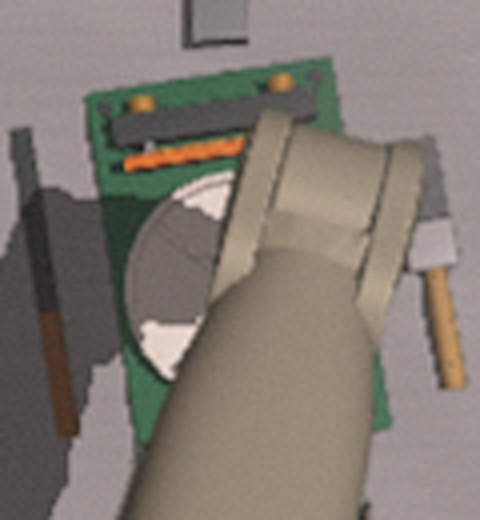

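The top view is blocked by the arm here, so I'll use the side view while the tip is in. Next I lower into the compartment.

Request:
carry_out:
  steps:
    - [-1,0.001,-0.005,0.01,0,0,0]
    - [-1,0,0,0.01,0,0,0]
    - [-1,0,0,0.01,0,0,0]
    - [-1,0,0,0,0,0,0]
    - [-1,0,0,0,0,0,0]
    - [-1,0,0,0,0,0,0]

```text
clock: 3.82
tcp_pos: [0.5325, -0.0708, 0.0606]
orientation: [0.0, 0.657, 0.754, 0.0]
wrist_force: [0.0, -0.2, 0.9]
finger_gap: -0.0003
```

```bash
python3 look.py s2 side 240 160 390 260 5
```

```text
t 3.83 tcp jig mm [ -1.1 -43. ] z 60.6 xhead-97.9: 0.02 toolz [ 7.e-04 -1.e-04 -1.e+00] Fjig [ 0.01 -0.23  0.94]
```

View pics/s2.png

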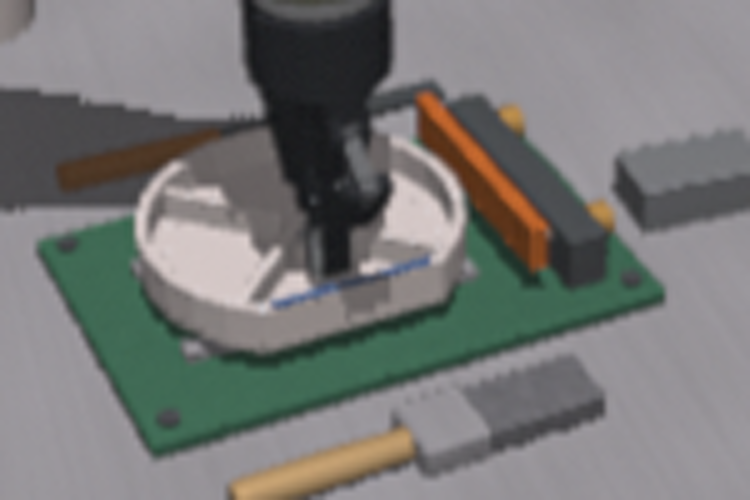

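The side view shows the tip (about (330,270)) down in the flat's compartment behind the blue line ((275,303) to (430,262)). It touches nothing, and the force is about 0. Next I sweep it round the spindle on a 43 mm arc.

Request:
carry_out:
  steps:
    - [-1,0.0002,0.0042,0,0,0,0]
    - [-1,0.0005,0.0038,0,0,0,0]
    - [-1,0.0008,0.0036,0,0,0,0]
    - [-1,0.0011,0.0036,0,0,0,0]
    - [-1,0.0014,0.0035,0,0,0,0]
    - [-1,0.0018,0.0033,0,0,0,0]
    - [-1,0.002,0.0032,0,0,0,0]
    - [-1,0.0023,0.0029,0,0,0,0]
    - [-1,0.0025,0.0028,0,0,0,0]
    - [-1,0.0028,0.0025,0,0,0,0]
    - [-1,0.0029,0.0023,0,0,0,0]
    - [-1,0.0032,0.002,0,0,0,0]
    - [-1,0.0033,0.0018,0,0,0,0]
    - [-1,0.0035,0.0014,0,0,0,0]
    - [-1,0.0036,0.0011,0,0,0,0]
    - [-1,0.0036,0.0008,0,0,0,0]
    - [-1,0,0,0,0,0,0]
    - [-1,0,0,0,0,0,0]

```text
clock: 6.12
tcp_pos: [0.5696, -0.0294, 0.0603]
orientation: [-0.0, 0.657, 0.754, 0.0]
wrist_force: [-0.4, 0.8, -0.3]
finger_gap: -0.0001
```

```bash
python3 look.py s3 side 240 160 390 260 5; python3 - <<'E'
from h import *
c=load("s3.npz"); 
for dz in(.054,):
    b=mask(c,103,130,60,40,(260,170,370,240)); p=w2j(ray(c,pts(b),dz))*1000; print(len(p),p.mean(0),cv2.fitLine(p.astype(np.float32),cv2.DIST_L2,0,.01,.01).ravel()) if len(p)>4 else print("no blue")
E
```

```text
t 6.12 tcp jig mm [41.3 -7.1] z 60.3 xhead-97.9: 0.03 toolz [ 1.e-04  4.e-04 -1.e+00] Fjig [-0.25  0.88 -0.3 ]
36 [ 62.32197186 -32.44666614] [  0.52251214   0.85263187  62.32197    -32.446667  ]
```

View pics/s3.png

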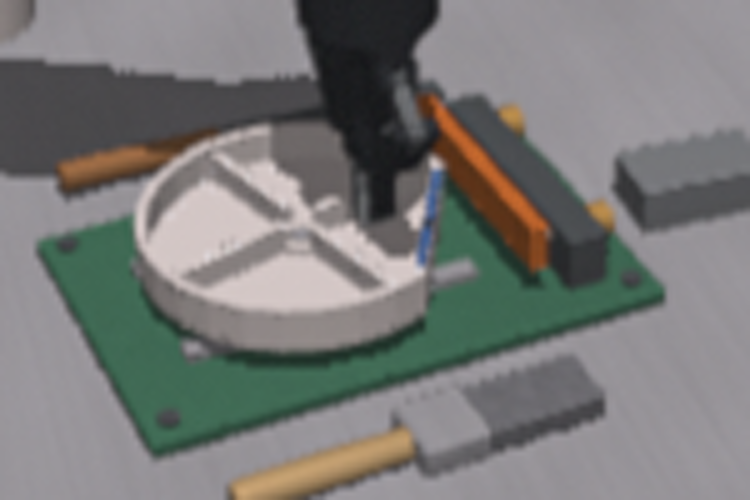

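The side view shows the dish turned to about -30° from the bar: its blue line runs (438,165) to (423,262), with the tip pushing the leading rib. I'll carry the arc on, slowing towards the end.

Request:
carry_out:
  steps:
    - [-1,0.003,0.0005,0,0,0,0]
    - [-1,0.003,0.0002,0,0,0,0]
    - [-1,0.003,0,0,0,0,0]
    - [-1,0.003,-0.0002,0,0,0,0]
    - [-1,0.003,-0.0005,0,0,0,0]
    - [-1,0.0022,-0.0004,0,0,0,0]
    - [-1,0.0015,-0.0004,0,0,0,0]
    - [-1,0.001,-0.0003,0,0,0,0]
    - [-1,0,0,0,0,0,0]
    - [-1,0,0,0,0,0,0]

```text
clock: 7.42
tcp_pos: [0.5657, -0.0103, 0.0603]
orientation: [-0.0, 0.657, 0.754, 0.0]
wrist_force: [-0.0, 0.5, 0.2]
finger_gap: 0.0001
```

```bash
python3 look.py s4 side 240 160 390 260 5; python3 - <<'E'
from h import *
c=load("s4.npz"); 
b=mask(c,103,130,60,40,(260,170,370,240)); p=w2j(ray(c,pts(b),.054))*1000; print(len(p),p.mean(0),p.min(0),p.max(0),cv2.fitLine(p.astype(np.float32),cv2.DIST_L2,0,.01,.01).ravel()) if len(p)>4 else print("no blue")
E
```

```text
t 7.42 tcp jig mm [40.1 12.4] z 60.3 xhead-97.9: 0.02 toolz [-1.e-04  3.e-04 -1.e+00] Fjig [0.02 0.47 0.2 ]
31 [ 67.44997708 -11.08034339] [ 62.42265674 -47.23204162] [72.78752206 25.70295445] [  0.10596675   0.9943697   67.449974   -11.080343  ]
```

View pics/s4.png

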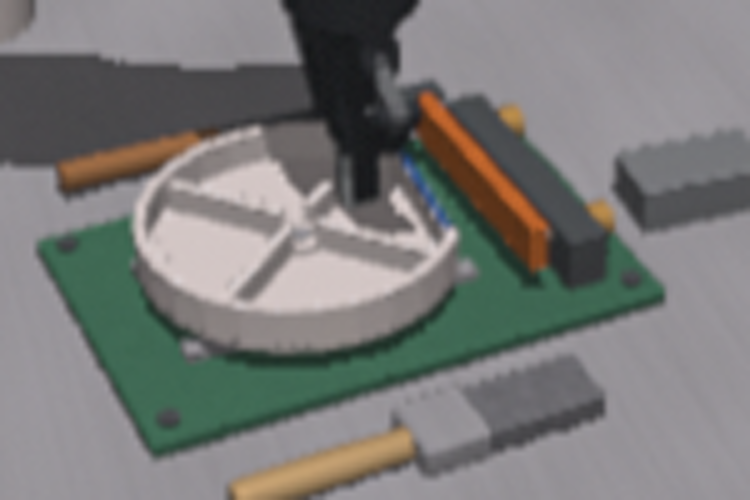

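The side view shows the blue line now close to parallel with the strip: (402,155) to (450,222), fitted at -6°. It needs about 4 mm more, then I'll bring the tip back to the centre.

Request:
carry_out:
  steps:
    - [-1,0.0015,-0.0003,0,0,0,0]
    - [-1,0.0015,-0.0003,0,0,0,0]
    - [-1,0.001,-0.0003,0,0,0,0]
    - [-1,0.0005,0,0,0,0,0]
    - [-1,0,0,0,0,0,0]
    - [-1,0,0,0,0,0,0]
    - [-1,-0.003,0,0,0,0,0]
    - [-1,-0.004,0,0,0,0,0]
    - [-1,-0.004,0,0,0,0,0]
    - [-1,-0.004,0,0,0,0,0]
    - [-1,-0.002,0,0,0,0,0]
    - [-1,0,0,0,0,0,0]
    - [-1,0,0,0,0,0,0]

```text
clock: 9.1
tcp_pos: [0.5666, -0.0228, 0.0603]
orientation: [-0.0, 0.657, 0.754, 0.0]
wrist_force: [0.3, 0.3, -0.1]
finger_gap: 0.0003
```

```bash
python3 look.py s5 side 240 160 390 260 5; python3 - <<'E'
from h import *
c=load("s5.npz"); 
b=mask(c,103,130,60,40,(260,170,370,240)); p=w2j(ray(c,pts(b),.054))*1000; print(len(p),p.mean(0),p.min(0),p.max(0),cv2.fitLine(p.astype(np.float32),cv2.DIST_L2,0,.01,.01).ravel()) if len(p)>4 else print("no blue")
E
```

```text
t 9.1 tcp jig mm [39.3 -0.1] z 60.3 xhead-97.9: 0.02 toolz [ 0.e+00  1.e-04 -1.e+00] Fjig [ 0.34  0.26 -0.09]
25 [ 68.03400552 -14.17451276] [ 65.25583194 -44.22465165] [71.07502895 16.49813995] [ 1.1012169e-02  9.9993938e-01  6.8034004e+01 -1.4174513e+01]
```

With the tip away from the rib, the flat reads -0.6° from square. Next I move the tip up to the flat wall.

Request:
carry_out:
  steps:
    - [-1,0,0.003,0,0,0,0]
    - [-1,0,0.004,0,0,0,0]
    - [-1,0,0.004,0,0,0,0]
    - [-1,0,0.002,0,0,0,0]
    - [-1,0,0.002,0,0,0,0]
    - [-1,0,0.002,0,0,0,0]
    - [-1,0,0.002,0,0,0,0]
    - [-1,0,0.001,0,0,0,0]
    - [-1,0,0,0,0,0,0]
    - [-1,0,0,0,0,0,0]
    - [-1,0,0,0,0,0,0]

```text
clock: 10.52
tcp_pos: [0.5857, -0.0201, 0.06]
orientation: [-0.001, 0.657, 0.754, -0.0]
wrist_force: [-5.0, -2.7, 1.5]
finger_gap: -0.0001
```

```bash
python3 look.py s6 side 240 160 390 260 5; python3 - <<'E'
from h import *
c=load("s6.npz"); 
b=mask(c,103,130,60,40,(260,170,370,240)); p=w2j(ray(c,pts(b),.054))*1000; print(len(p),p.mean(0),p.min(0),p.max(0),cv2.fitLine(p.astype(np.float32),cv2.DIST_L2,0,.01,.01).ravel()) if len(p)>4 else print("no blue")
E
```

```text
t 10.53 tcp jig mm [58.5 -0. ] z 60.0 xhead-97.9: 0.01 toolz [-0.0015 -0.     -1.    ] Fjig [-5.28 -1.95  1.55]
14 [ 70.51309319 -22.52188961] [ 68.51054747 -44.22465165] [72.63255912 -2.07749634] [ 3.3077002e-02  9.9945283e-01  7.0513092e+01 -2.2521889e+01]
```

The tip bears on the flat wall with about 5 N, which is the carriage drag building. I'll drag it forward, stopping short of the earliest possible strip contact (23 mm of travel).

Request:
carry_out:
  steps:
    - [-1,0,0.001,0,0,0,0]
    - [-1,0,0.0015,0,0,0,0]
    - [-1,0,0.0015,0,0,0,0]
    - [-1,0,0.0015,0,0,0,0]
    - [-1,0,0.0015,0,0,0,0]
    - [-1,0,0.0015,0,0,0,0]
    - [-1,0,0.0015,0,0,0,0]
    - [-1,0,0.0015,0,0,0,0]
    - [-1,0,0.0015,0,0,0,0]
    - [-1,0,0.0015,0,0,0,0]
    - [-1,0,0.0015,0,0,0,0]
    - [-1,0,0.001,0,0,0,0]
    - [-1,0,0,0,0,0,0]
    - [-1,0,0,0,0,0,0]

```text
clock: 12.32
tcp_pos: [0.6022, -0.0178, 0.06]
orientation: [-0.001, 0.657, 0.754, -0.001]
wrist_force: [-5.5, -1.5, 2.4]
finger_gap: -0.0001
```

```bash
python3 look.py s7 side 270 160 380 240 6; python3 - <<'E'
from h import *
c=load("s7.npz"); 
b=mask(c,103,130,60,40,(260,170,370,240)); p=w2j(ray(c,pts(b),.054))*1000; print(len(p),p.mean(0),p.min(0),p.max(0),cv2.fitLine(p.astype(np.float32),cv2.DIST_L2,0,.01,.01).ravel()) if len(p)>4 else print("no blue")
E
```

```text
t 12.32 tcp jig mm [75.2 -0. ] z 60.0 xhead-97.9: 0.01 toolz [-2.e-03 -1.e-04 -1.e+00] Fjig [-5.63 -0.77  2.45]
11 [ 86.48036835 -25.91793132] [ 84.9185489  -43.03005792] [88.37537636 -3.84346348] [ 1.5776770e-02 -9.9987555e-01  8.6480370e+01 -2.5917933e+01]
```

View pics/s7.png

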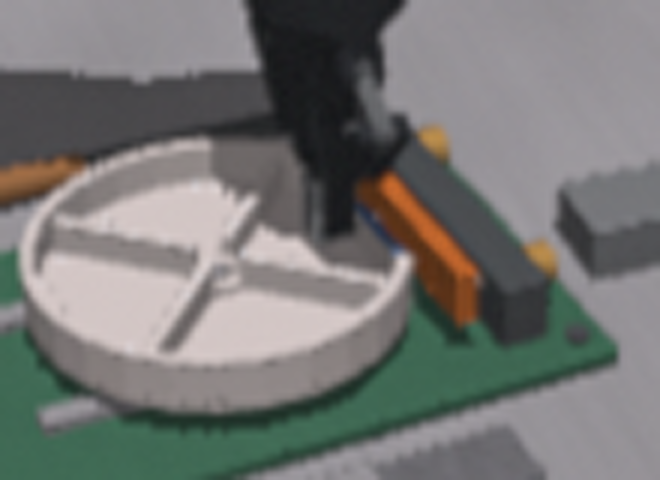

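The side view shows the dish following the tip, with the flat (blue line near (375,230)) parallel to the orange strip and a gap of about 11 mm left. I'll advance 6 mm.

Request:
carry_out:
  steps:
    - [-1,0,0.0006,0,0,0,0]
    - [-1,0,0.0006,0,0,0,0]
    - [-1,0,0.0006,0,0,0,0]
    - [-1,0,0.0006,0,0,0,0]
    - [-1,0,0.0006,0,0,0,0]
    - [-1,0,0.0006,0,0,0,0]
    - [-1,0,0.0006,0,0,0,0]
    - [-1,0,0.0006,0,0,0,0]
    - [-1,0,0.0006,0,0,0,0]
    - [-1,0,0.0006,0,0,0,0]

```text
clock: 13.62
tcp_pos: [0.608, -0.017, 0.06]
orientation: [-0.001, 0.657, 0.754, -0.001]
wrist_force: [-6.2, -1.4, 2.0]
finger_gap: -0.0002
```

```bash
python3 -c "
from h import *
from workcell import env
where(env.get_state())"
```

```text
t 13.62 tcp jig mm [81.  -0.1] z 60.0 xhead-97.9: 0.0 toolz [-2.4e-03 -2.0e-04 -1.0e+00] Fjig [-6.37 -0.48  2.03]
```

The force is about 6.4 N while moving, so it is drag only. From here I use fine steps.

Request:
carry_out:
  steps:
    - [-1,0,0.0003,0,0,0,0]
    - [-1,0,0.0003,0,0,0,0]
    - [-1,0,0.0003,0,0,0,0]
    - [-1,0,0.0003,0,0,0,0]
    - [-1,0,0.0003,0,0,0,0]
    - [-1,0,0.0003,0,0,0,0]

```text
clock: 14.38
tcp_pos: [0.6098, -0.0168, 0.06]
orientation: [-0.001, 0.657, 0.754, -0.001]
wrist_force: [-7.0, -1.3, 3.4]
finger_gap: 0.0001
```

Request:
carry_out:
  steps:
    - [-1,0,0.0002,0,0,0,0]
    - [-1,0,0.0002,0,0,0,0]
    - [-1,0,0.0002,0,0,0,0]

```text
clock: 14.75
tcp_pos: [0.6104, -0.0167, 0.06]
orientation: [-0.001, 0.657, 0.754, -0.001]
wrist_force: [-6.2, -1.7, 3.3]
finger_gap: 0.0002
```

Request:
carry_out:
  steps:
    - [-1,0,0.0003,0,0,0,0]
    - [-1,0,0.0003,0,0,0,0]
    - [-1,0,0.0003,0,0,0,0]

```text
clock: 15.12
tcp_pos: [0.6112, -0.0166, 0.06]
orientation: [-0.001, 0.657, 0.754, -0.001]
wrist_force: [-6.9, -1.3, 2.4]
finger_gap: -0.0003
```

```bash
python3 look.py s8 side 290 160 370 230 8; python3 - <<'E'
from h import *
c=load("s8.npz"); 
b=mask(c,103,130,60,40,(260,170,370,240)); p=w2j(ray(c,pts(b),.054))*1000; print(len(p),p.mean(0) if len(p) else "")
E
```

```text
t 15.12 tcp jig mm [84.3 -0.1] z 60.0 xhead-97.9: 0.0 toolz [-2.4e-03 -3.0e-04 -1.0e+00] Fjig [-7.05 -0.37  2.37]
14 [ 95.54179294 -23.08729869]
```

View pics/s8.png

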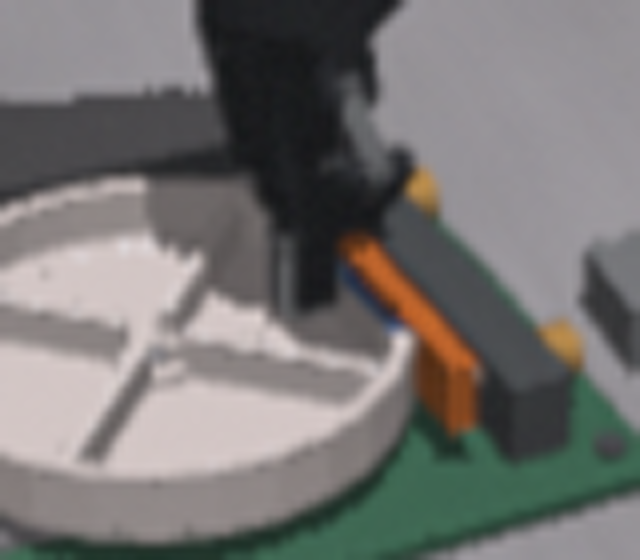

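The side view shows the flat now only a few mm or less from the strip, and parallel to it (blue line near (370,300)). I keep creeping.

Request:
carry_out:
  steps:
    - [-1,0,0.0002,0,0,0,0]
    - [-1,0,0.0002,0,0,0,0]
    - [-1,0,0.0001,0,0,0,0]

```text
clock: 15.55
tcp_pos: [0.6118, -0.0165, 0.06]
orientation: [-0.001, 0.657, 0.754, -0.001]
wrist_force: [-7.1, -1.0, 2.7]
finger_gap: -0.0001
```

Request:
carry_out:
  steps:
    - [-1,0,0.0002,0,0,0,0]
    - [-1,0,0.0001,0,0,0,0]
    - [-1,0,0.0001,0,0,0,0]

```text
clock: 15.92
tcp_pos: [0.6121, -0.0165, 0.06]
orientation: [-0.001, 0.657, 0.754, -0.001]
wrist_force: [-6.5, -0.8, 3.0]
finger_gap: 0.0
```

Request:
carry_out:
  steps:
    - [-1,0,0.0002,0,0,0,0]
    - [-1,0,0.0002,0,0,0,0]
    - [-1,0,0.0001,0,0,0,0]

```text
clock: 16.3
tcp_pos: [0.6125, -0.0164, 0.06]
orientation: [-0.001, 0.657, 0.754, -0.001]
wrist_force: [-6.9, -2.2, 3.3]
finger_gap: 0.0002
```

Request:
carry_out:
  steps:
    - [-1,0,0.0002,0,0,0,0]
    - [-1,0,0.0002,0,0,0,0]
    - [-1,0,0.0001,0,0,0,0]

```text
clock: 16.68
tcp_pos: [0.6126, -0.0164, 0.06]
orientation: [-0.001, 0.657, 0.754, -0.001]
wrist_force: [-8.0, -1.3, 4.3]
finger_gap: 0.0003
```

The TCP lags and the force has risen to about 8 N, so this is probably first contact. Smaller steps now.

Request:
carry_out:
  steps:
    - [-1,0,0.0001,0,0,0,0]
    - [-1,0,0.0001,0,0,0,0]
    - [-1,0,0,0,0,0,0]

```text
clock: 17.05
tcp_pos: [0.6126, -0.0164, 0.06]
orientation: [-0.001, 0.657, 0.754, -0.001]
wrist_force: [-8.4, -2.3, 4.8]
finger_gap: 0.0002
```

```bash
python3 -c "
from h import *
from workcell import env
where(env.get_state())"
```

```text
t 17.05 tcp jig mm [85.7 -0.1] z 60.0 xhead-97.9: -0.0 toolz [-3.7e-03 -5.0e-04 -1.0e+00] Fjig [-8.66 -1.13  4.83]
```

Contact is confirmed: the TCP stays put while the force rises. The arm gives about 2.5 N per mm of command, and the bearing on the strip is about 2 N. I'll press gradually and relieve the downward friction a little as I go.

Request:
carry_out:
  steps:
    - [-1,0,0.0002,-0.0002,0,0,0]
    - [-1,0,0.0002,-0.0002,0,0,0]
    - [-1,0,0.0002,-0.0001,0,0,0]
    - [-1,0,0.0002,0,0,0,0]
    - [-1,0,0.0002,0,0,0,0]

```text
clock: 17.68
tcp_pos: [0.6128, -0.0164, 0.06]
orientation: [-0.002, 0.657, 0.754, -0.002]
wrist_force: [-9.4, -3.9, 3.5]
finger_gap: -0.0001
```

Request:
carry_out:
  steps:
    - [-1,-0.0003,0.0002,0,0,0,0]
    - [-1,-0.0003,0.0002,-0.0001,0,0,0]
    - [-1,0,0.0002,-0.0001,0,0,0]
    - [-1,0,0.0002,-0.0001,0,0,0]
    - [-1,0,0.0002,0,0,0,0]

```text
clock: 18.3
tcp_pos: [0.6131, -0.0166, 0.06]
orientation: [-0.003, 0.657, 0.754, -0.002]
wrist_force: [-12.3, -2.0, 4.3]
finger_gap: 0.0002
```

```bash
python3 -c "
from h import *
from workcell import env
where(env.get_state())"
```

```text
t 18.3 tcp jig mm [86.2 -0.3] z 60.0 xhead-97.9: -0.0 toolz [-7.e-03 -3.e-04 -1.e+00] Fjig [-12.43  -0.26   4.28]
```

Request:
carry_out:
  steps:
    - [-1,0,0.0002,-0.0001,0,0,0]
    - [-1,0,0.0002,-0.0001,0,0,0]
    - [-1,0,0.0002,-0.0001,0,0,0]
    - [-1,0,0.0002,0,0,0,0]
    - [-1,0,0.0002,0,0,0,0]

```text
clock: 18.92
tcp_pos: [0.6133, -0.0166, 0.0601]
orientation: [-0.003, 0.657, 0.754, -0.003]
wrist_force: [-12.7, -2.8, 3.7]
finger_gap: 0.0001
```

```bash
python3 -c "
from h import *
from workcell import env
where(env.get_state())"
```

```text
t 18.93 tcp jig mm [86.4 -0.4] z 60.1 xhead-97.9: -0.02 toolz [-8.6e-03 -7.0e-04 -1.0e+00] Fjig [-12.97  -0.98   3.74]
```

Request:
carry_out:
  steps:
    - [-1,-0.0002,0.0002,0,0,0,0]
    - [-1,0,0.0002,-0.0001,0,0,0]
    - [-1,0,0.0002,0,0,0,0]
    - [-1,0,0.0002,0,0,0,0]
    - [-1,0,0,0,0,0,0]

```text
clock: 19.55
tcp_pos: [0.6136, -0.0168, 0.06]
orientation: [-0.003, 0.657, 0.754, -0.003]
wrist_force: [-13.5, -2.5, 4.4]
finger_gap: 0.0
```

Request:
carry_out:
  steps:
    - [-1,0,0,0,0,0,0]

```text
clock: 19.68
tcp_pos: [0.6136, -0.0167, 0.06]
orientation: [-0.003, 0.657, 0.754, -0.003]
wrist_force: [-13.0, -3.0, 4.8]
finger_gap: 0.0004
```

Request:
carry_out:
  steps:
    - [-1,0,0,0,0,0,0]

```text
clock: 19.8
tcp_pos: [0.6136, -0.0168, 0.06]
orientation: [-0.003, 0.657, 0.754, -0.003]
wrist_force: [-13.5, -2.6, 3.6]
finger_gap: 0.0001
```

The bearing is about 7 N (13.6 less the 6.6 drag). A little more is needed.

Request:
carry_out:
  steps:
    - [-1,0,0.0002,0,0,0,0]
    - [-1,0,0.0002,-0.0001,0,0,0]
    - [-1,0,0.0002,0,0,0,0]
    - [-1,0,0.0002,0,0,0,0]
    - [-1,0,0.0002,0,0,0,0]
    - [-1,0,0,0,0,0,0]

```text
clock: 20.55
tcp_pos: [0.6138, -0.0168, 0.06]
orientation: [-0.004, 0.657, 0.754, -0.004]
wrist_force: [-15.7, -3.1, 5.0]
finger_gap: 0.0003
```

Request:
carry_out:
  steps:
    - [-1,0,0,0,0,0,0]

```text
clock: 20.68
tcp_pos: [0.6138, -0.0168, 0.06]
orientation: [-0.004, 0.657, 0.754, -0.004]
wrist_force: [-15.7, -3.3, 5.4]
finger_gap: 0.0
```

Request:
carry_out:
  steps:
    - [-1,0,0,0,0,0,0]

```text
clock: 20.8
tcp_pos: [0.6138, -0.0168, 0.06]
orientation: [-0.004, 0.657, 0.754, -0.004]
wrist_force: [-15.3, -3.0, 5.1]
finger_gap: 0.0002
```

The bearing is about 9.2 N. One small nudge, then hold for about a second.

Request:
carry_out:
  steps:
    - [-1,0,0.0002,0,0,0,0]
    - [-1,0,0.0001,0,0,0,0]
    - [-1,0,0,0,0,0,0]
    - [-1,0,0,0,0,0,0]
    - [-1,0,0,0,0,0,0]
    - [-1,0,0,0,0,0,0]
    - [-1,0,0,0,0,0,0]
    - [-1,0,0,0,0,0,0]

```text
clock: 21.8
tcp_pos: [0.6139, -0.0168, 0.06]
orientation: [-0.004, 0.657, 0.754, -0.004]
wrist_force: [-16.1, -3.0, 5.7]
finger_gap: 0.0
```

```bash
python3 look.py s9 side 290 160 370 230 8
```

```text
t 21.8 tcp jig mm [86.9 -0.7] z 60.0 xhead-97.9: -0.04 toolz [-0.0115 -0.0012 -0.9999] Fjig [-16.31  -0.76   5.74]
```

View pics/s9.png

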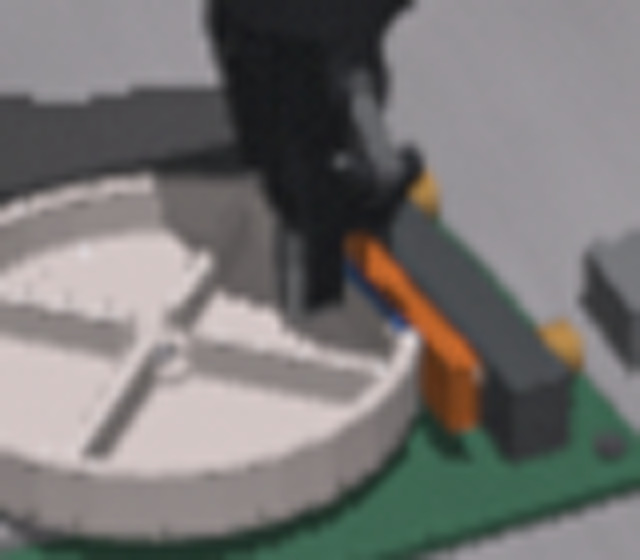

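The side view shows the flat flush along the strip (the blue line meets the orange from (350,265) to (405,325)). It was held for a second at about 9.8 N. Now I back off gently and lift out.

Request:
carry_out:
  steps:
    - [-1,0,-0.0006,0,0,0,0]
    - [-1,0,-0.0006,0,0,0,0]
    - [-1,0,-0.0006,0,0,0,0]
    - [-1,0,-0.0006,0,0,0,0]
    - [-1,0,-0.0006,0,0,0,0]
    - [-1,0,-0.0006,0,0,0,0]
    - [-1,0,-0.0006,0,0,0,0]
    - [-1,0,-0.0006,0,0,0,0]
    - [-1,0,-0.0006,0,0,0,0]
    - [-1,0,-0.0006,0,0,0,0]
    - [-1,0,-0.001,0,0,0,0]
    - [-1,0,-0.001,0,0,0,0]
    - [-1,0,-0.002,0,0,0,0]
    - [-1,0,-0.002,0,0,0,0]
    - [-1,0,-0.002,0,0,0,0]
    - [-1,0,-0.001,0,0,0,0]
    - [-1,0,0,0,0,0,0]
    - [-1,0,0,0,0,0,0]

```text
clock: 24.1
tcp_pos: [0.605, -0.0183, 0.0616]
orientation: [0.0, 0.657, 0.754, 0.0]
wrist_force: [0.2, 0.4, -0.3]
finger_gap: -0.0001
```

```bash
python3 -c "
from h import *
from workcell import env
where(env.get_state())"
```

```text
t 24.1 tcp jig mm [77.9 -0.9] z 61.6 xhead-97.9: 0.02 toolz [ 2.e-04  1.e-04 -1.e+00] Fjig [ 0.22  0.4  -0.33]
```

The tip is clear and the force is zero. I'll lift straight up and move aside for a check.

Request:
carry_out:
  steps:
    - [-1,0,0,-0.005,0,0,0]
    - [-1,0,0,-0.01,0,0,0]
    - [-1,0,0,-0.02,0,0,0]
    - [-1,0,0,-0.03,0,0,0]
    - [-1,0,0,-0.04,0,0,0]
    - [-1,0,0,-0.04,0,0,0]
    - [-1,0,0,-0.03,0,0,0]
    - [-1,0.03,-0.01,0,0,0,0]
    - [-1,0.05,-0.02,0,0,0,0]
    - [-1,0.05,-0.02,0,0,0,0]
    - [-1,0.05,-0.02,0,0,0,0]
    - [-1,0.05,-0.02,0,0,0,0]
    - [-1,0.05,-0.02,0,0,0,0]
    - [-1,0.02,-0.01,0,0,0,0]
    - [-1,0,0,0,0,0,0]
    - [-1,0,0,0,0,0,0]

```text
clock: 26.1
tcp_pos: [0.4452, 0.262, 0.2371]
orientation: [0.0, 0.657, 0.754, 0.0]
wrist_force: [-0.6, -0.8, -0.5]
finger_gap: 0.0
```

```bash
python3 look.py t2 top 270 140 390 260 5; cp s9.npz /tmp; python3 look.py s10 side 240 150 390 260 5; python3 - <<'E'
from h import *
c=load("t2.npz")
o=mask(c,5,16,170,120,(290,172,360,200)); p=w2j(ray(c,pts(o),.058))*1000; p=p[p[:,0]<118]; print("strip",np.percentile(p[:,0],[1,50,99]),"slope",np.polyfit(p[:,1],p[:,0],1)[0])
for n in("t2","s10"):
    c=load(n+".npz"); b=mask(c,103,130,60,40,(285,160,372,240)); p=w2j(ray(c,pts(b),.054))*1000; print(n,"blue",len(p),p.mean(0),p.min(0),p.max(0),"slope",np.polyfit(p[:,1],p[:,0],1)[0])
E
python3 - <<'E'
import cv2;a=cv2.imread("pics/t2.png");b=cv2.imread("pics/s10.png")
b=cv2.resize(b,(430,315));a=cv2.resize(a,(360,360));import numpy as np
o=np.zeros((360,790,3),np.uint8);o[:,:360]=a;o[:315,360:]=b;cv2.imwrite("pics/fin.png",o)
E
```

```text
t 26.1 tcp jig mm [-41.9 298.7] z 237.1 xhead-97.9: 0.01 toolz [ 1.1e-03  1.0e-04 -1.0e+00] Fjig [-0.67 -0.73 -0.54]
t 26.15 tcp jig mm [-41.8 298.3] z 237.0 xhead-97.9: -0.04 toolz [ 8.e-04  1.e-04 -1.e+00] Fjig [-0.   -0.29  0.29]
strip [103.69145816 108.66810086 112.42913403] slope -0.005027791509069032
t2 blue 44 [100.09096714   2.38373957] [ 97.55358778 -41.36690853] [102.42987384  43.49101271] slope 0.0020706913705540396
s10 blue 34 [97.65258173 -2.94590475] [ 95.00821713 -42.42766616] [100.33037811  41.49301997] slope 0.0017136607441536403
```

View pics/fin.png

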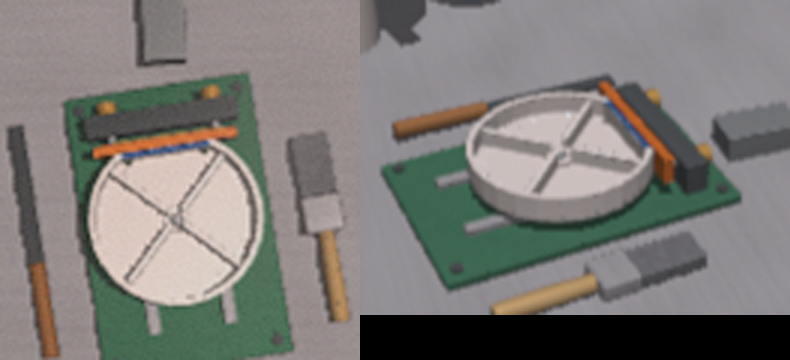

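The final views show the blue line directly against the orange strip over its whole length, the dish still seated on the spindle, and the bystanders in place. The slopes agree within 0.4°, which is about the pixel noise. Handing in.

```bash
python3 -c "
from workcell import env
print(env.hand_in())"
```

```text
the job is handed in; nothing more can be done
None
```

The dish is turned, flush on the strip and at rest, and the job was handed in at about 26 s of the 67 s allowed. I had no direct reading of the force on the strip, so that figure is worked out below.

- **Turning:** a shut fingertip in the flat's compartment turned the dish about 90° on its spindle. It then pushed the flat wall along the carriage travel to the strip.
- **Pressing:** I held it for about a second with 16.3 N at the wrist. Taking off about 6.5 N of carriage drag leaves about 9.8 N on the strip. The wrist readings never showed more than that, so the strip should have stayed well under 15 N. They were taken only at the end of each call.
- **Side forces:** up to about 2.6 N of side force and 6 N of upward force on the finger showed while pressing. I trimmed part of this out.
- **Last checks:** after backing off and lifting clear, the wrist force was about zero. The blue line lies along the orange strip in both views, with the fitted slopes 0.4° apart, about the pixel noise.
- **Where the views disagreed:** the two cameras differ by about 2.4 mm on the blue line's position (100.1 and 97.7 mm along the travel), roughly the calibration error. Contact was therefore judged by force and by eye.
- **Bystanders:** the file, brush and rubbing block look unmoved in the last pictures. The mug, bowl, saucer and jar lid were outside those pictures and not re-checked, but the tool passed well above them.

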